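Load two spigot bars into the drill jig

TASK

Load the drill jig: lay the two aluminium bars that have a round spigot flat in the jig's two rows of saddles, one in each row, both with the spigot towards the upright end plate, and slide each one along until its spigot is through the hole in the plate and its square shoulder is right up against the plate. Leave the other things on the bench where they are.

Things in the scene. Friction and masses are not known exactly. Their poses are not given: they have to be found in the camera images.
- jig: cream drill jig, screwed to the bench. Origin on the bench under it; x axis along the bars towards the end plate, z up. Base plate 12 mm thick, x -94 to +82, y -80 to +80 mm. Upright end plate: inner face at x = +65 mm, 10 mm thick, 76 mm high, full width, one hole per row. Two rows of saddles at y = +45 and -45 mm; each row has two saddles, 10 mm thick, at x = -48 and +28 mm.
- row_a (a point): where the origin of a bar lies when fully home in the row at jig y = +45 mm: jig x = +5, z = 51 mm; axes as the jig's. A level bar 32 mm short of this (spigot just clear of the plate) rests in both saddles and is then slid home along x. Between the saddles 66 mm are free for the fingers, down to the base plate. Either bar fits either row.
- row_b (a point): the same for the row at jig y = -45 mm. Each saddle is a slot with its floor 40 mm above the bench, 25 mm wide up to 48 mm height, then flaring at 45 degrees to 43 mm wide at about 57 mm height.
- hole_a (a point): centre of the hole of row_a at the plate's inner face (jig x = +65, y = +45, z = 51 mm): 19 mm in diameter (its chamfer is only for looks), axis along jig x; axes as the jig's
- hole_b (a point): the same for row_b (jig x = +65, y = -45, z = 51 mm)
- bar1: one of two like aluminium bars: square body 22 x 22 x 120 mm, on one end a round spigot 14 mm in diameter, 26 mm long, its last 4 mm tapered to 9 mm; about 0.16 kg. Lies on the bench. Origin: centre of the square body (11 mm above the bench at first). x axis along the bar: spigot tip at +86 mm, shoulder at +60 mm, plain end at -60 mm.
- bar2: one of two like aluminium bars: square body 22 x 22 x 120 mm, on one end a round spigot 14 mm in diameter, 26 mm long, its last 4 mm tapered to 9 mm; about 0.16 kg. Lies on the bench. Origin: centre of the square body (11 mm above the bench at first). x axis along the bar: spigot tip at +86 mm, shoulder at +60 mm, plain end at -60 mm.
- bar1_tip (a point): centre of the spigot's end face on bar1
- bar2_tip (a point): centre of the spigot's end face on bar2
- offcut: bystander: short plain aluminium offcut without spigot, 22 x 22 x 70 mm, lying on the bench; origin at the centre of its underside
- screwdriver: bystander: screwdriver with red handle, lying on the bench; origin under it
- collar: bystander: white plastic collar, 90 mm outer and 60 mm inner diameter, 28 mm high; origin at the centre of its underside
- clamp: bystander: loose steel toggle clamp with red handle, base 70 x 40 mm, about 95 mm high; origin at the centre of the base's underside
There are look-alikes about, which are no part of the job. Several things have the shape of the jig; the one meant has the colours described above.

How it is judged:
At the end, for the whole second after the job is handed in: One bar lies at rest in each row of saddles: spigot through the end plate's hole, shoulder within 4 mm of the plate, axis within 4 mm of the row sideways and 3 mm in height, and within 0.06 rad of the jig's x axis ((((x of bar1 in the frame of jig between 0.001 and 0.009 m and y of bar1 in the frame of jig between 0.041 and 0.049 m and z of bar1 in the frame of jig between 0.048 and 0.054 m and x of bar1_tip in the frame of jig above 0.086 m and angle between the x axis of bar1 and the x axis of jig, either way round below 0.06 rad and linear speed of bar1 below 0.01 m/s) and (x of bar2 in the frame of jig between 0.001 and 0.009 m and y of bar2 in the frame of jig between -0.049 and -0.041 m and z of bar2 in the frame of jig between 0.048 and 0.054 m and x of bar2_tip in the frame of jig above 0.086 m and angle between the x axis of bar2 and the x axis of jig, either way round below 0.06 rad and linear speed of bar2 below 0.01 m/s)) or ((x of bar1 in the frame of jig between 0.001 and 0.009 m and y of bar1 in the frame of jig between -0.049 and -0.041 m and z of bar1 in the frame of jig between 0.048 and 0.054 m and x of bar1_tip in the frame of jig above 0.086 m and angle between the x axis of bar1 and the x axis of jig, either way round below 0.06 rad and linear speed of bar1 below 0.01 m/s) and (x of bar2 in the frame of jig between 0.001 and 0.009 m and y of bar2 in the frame of jig between 0.041 and 0.049 m and z of bar2 in the frame of jig between 0.048 and 0.054 m and x of bar2_tip in the frame of jig above 0.086 m and angle between the x axis of bar2 and the x axis of jig, either way round below 0.06 rad and linear speed of bar2 below 0.01 m/s)))); the robot touches nothing.
It fails at once if the offcut is moved by more than 20 mm (distance of offcut from where it was at the start of the episode above 0.02 m).
It fails at once if the screwdriver is moved by more than 20 mm (distance of screwdriver from where it was at the start of the episode above 0.02 m).
It fails at once if the collar is moved by more than 20 mm (distance of collar from where it was at the start of the episode above 0.02 m).
It fails at once if the clamp is moved by more than 20 mm (distance of clamp from where it was at the start of the episode above 0.02 m).
It also fails if it takes over 58 s, if anything falls off the work surface, if the arm or the gripper's body presses on something with over 40 N, if the wrist force passes 120 N, or if a joint passes its speed limit or range.

ROBOT

A 6-joint arm with a two-finger parallel gripper is mounted at the origin on the work surface. World frame = base frame: x ahead of the robot, y to its left, z up, the work surface at z = 0. Lengths are in m, angles in rad, forces in N, time in s.
With the tool pointing down it reaches from about 0.425 to 0.95 m from the base axis. Payload 3.5 kg.
Tool frame: the origin (TCP) lies midway between the tips of the shut fingers; the grasp point (between the pads) lies 19 mm behind it (ctrl.pinch_z is the distance from the TCP to the grasp point, in m); z points along the fingers, y is the line along which they close (so a half turn about z gives the same grasp; the last joint's range is limited). The gripper opens to 85 mm and grips with 20 to 120 N. Pads are 22 mm wide; open, the fingers measure 114 mm over their backs; the gripper's body (76 mm by 85 mm) begins 54 mm behind the grasp point. The pads swing forward as they close: fully open they stand 13 mm farther back than shut.
Start: joints at [0.968, 0.286, 1.577, -0, 1.279, -0.15], TCP at [0.295, 0.607, 0.231] pointing down, gripper open.
Joint ranges: [-2.77, 2.77], [-0.9, 2.22], [0.21, 2.48], [-1.53, 4.67], [0.24, 2.81], [-2.84, 2.84]. Speed limits (rad/s): [2.79, 2.79, 3.14, 3.14, 3.14, 3.14].

INTERFACE

Orientations are given as a unit quaternion [x, y, z, w].
In Python, from plant import get_state, viewer, sign_off, ctrl gives the robot as it stands. The module is installed in compiled form; this text tells all that it offers.
- The arm moves only by the shell command python3 -m handwheel 'ROWS' [FORCE]. ROWS is JSON, a list that holds one entry, the list of rows, each a list of 5 numbers: the finger opening in m, from 0 to 0.0854, then the shift along the tool's x, y, z in m, then the turn about the tool's z in degrees. In form: [[[claw, x, y, z, spin], ...]]. A call has 1 to 12 rows; each row shifts and turns the commanded pose from where the row before left it, along the tool's axes as they then stand; what a row does not reach is not made up. A row lasts 1/12 s, in which the tool goes at most 41.7 mm and 7.16 degrees, less where a joint would pass 70% of its speed; a pose out of reach is approached as far as the arm can. A call is refused whole if a number of a shift passes 0.0417 or a number of a turn 7.16, either way. A call with a gripper value outside its range is refused whole. The fingers move at their own pace and stop on an object; FORCE is the grip in N (left out, the last holds). Time passes only in rows, so rows that do not move let the fingers close. It gives the time, the measured TCP pose, the force, the opening and the grip force at its end, in the units of the state.
- get_state(): the state, without advancing time (a new reading comes with each control period).
- viewer.read_camera(name): name is "side" or "top"; returns the picture (480x640x3 uint8, blue, green, red); there is no depth.
- viewer.camera_params(name): a dict with "fov_y" (degrees; the focal length in pixels is half the picture's height over the tangent of half this angle, whatever the lens; pixels are square), "cx", "cy" (the principal point, pixels), "k1" (the pictures are not rectified: a ray, as slopes to the right and down, at radius r is drawn at 1 + k1 r^2 times it, then the intrinsics apply), "xyz" and "attitude" of the camera in the world. Camera axes: x right, y up, looking along -z (the intrinsics and any distortion apply to the point x, -y, -z); pixel columns grow to the right and rows downward; lengths in m; the calibration is good to about 2 mm. A picture is of the moment at which its call begins. camera_params takes no time and is no camera call.
- sign_off(): hands the job in; it is judged then, once.
Trained networks look in the newest picture that a camera, given by its name, has taken for a name from the list of things; names that differ only in an ending like _2 or _b are one class to them, and where a whole thing is asked for, a point or a joint stands for the part that bears it (a point fixed in the world has none). Each returns a list of dicts, best first, with "confidence" (0 to 1); they miss things now and then, are a little off and sometimes report something else, mostly with a low value. They report only what shows in the picture. A call takes as long as a camera call. They do not tell look-alikes from the thing itself.
- viewer.look_for(camera, name): "extent" ([left, top, width, height] as shares, 0 to 1, of the picture: columns of its width, rows of its height, round what is visible of it).
- viewer.outline_of(camera, name): "mask" (480x640 bool, what is visible of it) and "extent" ([left, top, width, height] as shares, 0 to 1, of the picture: columns of its width, rows of its height, round what is visible of it).
- viewer.pinpoint(camera, name): "xy" ([column, row] as shares, 0 to 1, of the picture: columns of its width, rows of its height: a listed point, or the origin of a listed thing).
The state is a dict: "time": time; "qpos": joint angles; "dq": joint speeds; "joint_efforts": joint torques, N m; "eef_pos": TCP position; "tcp_rot": TCP orientation; "contact_force": force on the tool from outside, world axes, zero at the start; "wrist_torque": the same for the moment, N m; "opening": opening from 0.0 (shut) to 1.0 (fully open); "finger_force": force on a finger pad.
Only numpy, scipy, OpenCV 4.12 (cv2) and the standard library are available. Lean on these libraries where they do the work, as an engineer would, in place of code of your own. Each camera call takes 0.05 s, during which the arm holds its last target. There are 200 camera calls.

## Working session

There is one attempt and no reset: what is moved stays moved. The work goes in short steps, Python scripts to look and compute and a shell command to move; the robot and the scene stay as the last step left them, time stands still between calls to the robot, and variables do not carry over. Pictures are saved under pics/ and viewed, at most 10 in all, crops included, and the job is handed in when it is done.

```bash
mkdir -p pics; cat > h.py <<'E'
import numpy as np, cv2
from scipy.spatial.transform import Rotation as R
from plant import get_state, viewer, sign_off, ctrl
def ray(cam,uv):
    p=viewer.camera_params(cam); f=240/np.tan(np.radians(p["fov_y"])/2)
    uv=np.atleast_2d(np.array(uv,float))
    K=np.array([[f,0,p["cx"]],[0,f,p["cy"]],[0,0,1]])
    s=cv2.undistortPoints(uv.reshape(-1,1,2),K,np.array([p["k1"],0,0,0,0.])).reshape(-1,2)
    d=np.c_[s[:,0],-s[:,1],-np.ones(len(s))]
    return np.array(p["xyz"]),R.from_quat(p["attitude"]).apply(d)
def onz(cam,uv,z):
    o,d=ray(cam,uv); return o+d*((z-o[2])/d[:,2])[:,None]
def proj(cam,P):
    p=viewer.camera_params(cam); f=240/np.tan(np.radians(p["fov_y"])/2)
    c=R.from_quat(p["attitude"]).inv().apply(np.atleast_2d(P)-np.array(p["xyz"]))
    s=np.c_[c[:,0],-c[:,1]]/-c[:,2:]; r2=(s**2).sum(1,keepdims=True)
    return s*(1+p["k1"]*r2)*f+[p["cx"],p["cy"]]
E
python3 - <<'E'
from h import *
for c in("top","side"):
    print(c,viewer.camera_params(c)); cv2.imwrite(f"pics/{c}0.png",viewer.read_camera(c))
    for n in("jig","bar1","bar1_tip","hole_a","row_a","offcut","clamp","collar","screwdriver"):
        print(n,[(round(r["confidence"],2),(np.array(r["xy"])*[640,480]).round(1).tolist()) for r in viewer.pinpoint(c,n)])
print(get_state()["time"],get_state()["tcp_rot"],ctrl.pinch_z)
E
```

```text
top {'fov_y': 45.205234704452046, 'cx': 316.6346080482008, 'cy': 235.88242309827643, 'k1': -0.04877620839280153, 'xyz': array([0.42203286, 0.16044358, 1.34219097]), 'attitude': array([-0.01486032,  0.0134767 ,  0.71059605, -0.70331415])}
jig [(0.91, [124.4, 293.3]), (0.82, [194.0, 162.2]), (0.75, [423.2, 291.8]), (0.74, [277.7, 116.1]), (0.72, [239.1, 368.4]), (0.68, [312.3, 221.6]), (0.63, [316.1, 200.6])]
bar1 [(0.91, [437.5, 188.8]), (0.72, [514.1, 220.8])]
bar1_tip [(0.84, [504.1, 187.5]), (0.28, [315.5, 222.4])]
hole_a [(0.98, [395.8, 275.0]), (0.97, [291.0, 246.2]), (0.89, [94.1, 269.9]), (0.87, [86.3, 312.3]), (0.78, [217.0, 399.5]), (0.65, [168.8, 189.0]), (0.64, [399.5, 318.4]), (0.63, [155.4, 147.5]), (0.57, [200.8, 360.6])]
row_a [(0.94, [313.7, 199.3]), (0.91, [189.6, 176.7]), (0.89, [231.0, 352.6]), (0.78, [429.0, 319.2]), (0.73, [119.5, 275.8]), (0.7, [239.3, 390.1]), (0.68, [179.3, 139.8]), (0.67, [113.8, 312.9]), (0.58, [423.7, 276.8]), (0.57, [312.7, 245.0])]
offcut [(0.66, [379.3, 96.0])]
clamp [(0.87, [277.0, 114.1])]
collar [(0.85, [234.5, 273.7])]
screwdriver [(0
[... 593 characters left out ...]
78.4]), (0.83, [278.9, 164.2]), (0.79, [343.5, 288.6]), (0.74, [314.7, 220.3]), (0.69, [178.8, 247.6]), (0.67, [156.7, 265.1]), (0.66, [156.4, 191.2]), (0.59, [298.4, 237.2]), (0.48, [325.4, 252.8]), (0.4, [465.6, 328.8])]
row_a [(0.96, [333.7, 229.1]), (0.96, [284.5, 183.1]), (0.88, [311.5, 244.5]), (0.84, [163.8, 203.5]), (0.82, [173.6, 274.6]), (0.8, [336.5, 326.3]), (0.71, [295.1, 169.2]), (0.66, [198.2, 192.1]), (0.65, [360.3, 301.2])]
offcut [(0.54, [434.2, 225.5])]
clamp [(0.71, [331.8, 229.2]), (0.57, [358.7, 200.9])]
collar [(0.75, [246.8, 236.9]), (0.73, [493.9, 264.9])]
screwdriver [(0.8, [495.3, 265.3])]
1.0 [ 2.24464588e-01  9.74482246e-01 -1.68770422e-05  1.27038951e-05] 0.0187
```

View pics/top0.png

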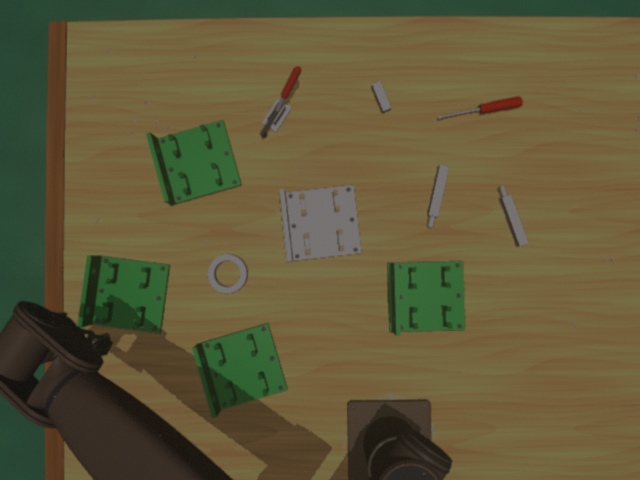

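View pics/side0.png

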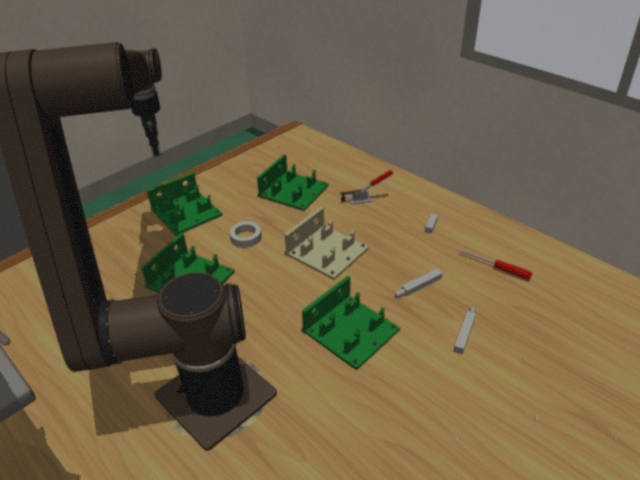

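The only cream jig is the one at about (320,223) top and (327,250) side. The jig shapes at (195,162), (125,293), (240,368) and (427,297) in the top picture are green look-alikes. The two spigoted bars are at (437,197), spigot down in the picture, and (513,216), spigot up. The piece at (381,96) is the plain offcut. I'll fit poses from the masks and check them in one crop.

```bash
cat > fit.py <<'E'
from h import *
from scipy.optimize import minimize
def box(a,b): return np.array([[x,y,z] for x in(a[0],b[0]) for y in(a[1],b[1]) for z in(a[2],b[2])],float)/1e3
t=np.linspace(0,2*np.pi,16,endpoint=False)
def ring(x,r): return np.c_[0*t+x,r*np.cos(t),r*np.sin(t)]/1e3
BAR=[box((-60,-11,-11),(60,11,11)),np.r_[ring(60,7),ring(82,7),ring(86,4.5)]]
JIG=[box((-94,-80,0),(82,80,12)),box((65,-80,0),(75,80,76))]+[box((x-5,s*45-24,12),(x+5,s*45+24,40)) for x in(-48,28) for s in(-1,1)]
def place(parts,p,z): 
    return [R.from_euler("z",p[2]).apply(q)+[p[0],p[1],z] for q in parts]
S=4
def sil(cam,parts,off):
    m=np.zeros((480*S,640*S),np.uint8)
    for q in parts: cv2.fillConvexPoly(m,np.round(cv2.convexHull(((proj(cam,q)+.5+off)*S).astype(np.float32))*16).astype(np.int32),1,shift=4)
    return m
def mask(cam,name,uv):
    best=[r for r in viewer.outline_of(cam,name) if r["mask"][max(0,int(uv[1])-6):int(uv[1])+7,max(0,int(uv[0])-6):int(uv[0])+7].any()]
    return best[0]["mask"].astype(np.uint8) if best else None
def fit(parts,z,p0,masks,off=(0,0)):
    big={c:cv2.resize(m,None,fx=S,fy=S,interpolation=cv2.INTER_LINEAR) for c,m in masks.items()}
    def cost(v):
        c=0
        for k,m in big.items():
            s=sil(k,place(parts,[v[0]/100,v[1]/100,v[2]/10],z),np.array(off)); c-= (s&m).sum()/(s|m).sum()
        return c/len(big)
    best=min((minimize(cost,np.array([p0[0]*100,p0[1]*100,p0[2]*10])+d,method="Nelder-Mead",options=dict(initial_simplex=np.array([p0[0]*100,p0[1]*100,p0[2]*10])+d+np.array([[0,0,0],[1,0,0],[0,1,0],[0,0,1.]]),xatol=.005,fatol=1e-4)) for d in([0,0,0],[.5,-.5,-1])),key=lambda r:r.fun)
    return np.array([best.x[0]/100,best.x[1]/100,best.x[2]/10]),-best.fun
E
cat > m1.py <<'E'
from fit import *
im={c:viewer.read_camera(c) for c in("top","side")}
guess={"jig":((321,222),(327,250),[(350,222),(287,222)],JIG,0,.012),
"A":((437,195),(420,284),[(443,168),(431,225)],BAR,.011,.011),
"B":((514,218),(465,332),[(522,243),(502,188)],BAR,.011,.011)}
out={}
for n,(t_,s_,ax,parts,z,h) in guess.items():
    nm="jig" if n=="jig" else "bar1"
    ms={"top":mask("top",nm,t_),"side":mask("side",nm,s_)}
    a=onz("top",ax,h); yaw=np.arctan2(*(a[1]-a[0])[[1,0]]); c=onz("top",[t_],h)[0]
    for key in(["top"],["side"],["top","side"]):
        mm={k:ms[k] for k in key if ms[k] is not None}
        if len(mm)<len(key): print(n,key,"no mask");continue
        p,s=fit(parts,z,[c[0],c[1],yaw],mm); print(n,key,p.round(4),round(s,3))
    out[n]=p.tolist()
    for k in im:
        for q in place(parts,p,z):
            pass
crop=[]
S2=3
for c,(x,y) in {"top":(270,160),"side":(270,190)}.items():
    w,hh=265,175
    b=cv2.resize(im[c],None,fx=S2,fy=S2,interpolation=cv2.INTER_CUBIC); b=cv2.convertScaleAbs(b,alpha=1.6)
    for n,(t_,s_,ax,parts,z,h) in guess.items():
        for q in place(parts,out[n],z):
            hull=cv2.convexHull(((proj(c,q)+.5)*S2).astype(np.float32)).astype(int); cv2.polylines(b,[hull],True,(0,0,255),1)
    crop.append(b[y*S2:(y+hh)*S2,x*S2:(x+w)*S2])
o=np.vstack(crop); o=cv2.resize(o,(450,595)) ; cv2.imwrite("pics/fit1.png",np.vstack(crop)); 
cv2.imwrite("pics/fit_top.png",crop[0]); cv2.imwrite("pics/fit_side.png",crop[1])
import json; json.dump(out,open("pose.json","w"))
print(get_state()["time"])
E
python3 m1.py
```

```text
jig ['top'] [0.5064 0.1616 1.6805] 0.978
jig ['side'] [0.5048 0.1621 1.6826] 0.963Traceback (most recent call last):
  File "m1.py", line 14, in <module>
    p,s=fit(parts,z,[c[0],c[1],yaw],mm); print(n,key,p.round(4),round(s,3))
        ~~~^^^^^^^^^^^^^^^^^^^^^^^^^^^^
  File "fit.py", line 25, in fit
    best=min((minimize(cost,np.array([p0[0]*100,p0[1]*100,p0[2]*10])+d,method="Nelder-Mead",options=dict(initial_simplex=np.array([p0[0]*100,p0[1]*100,p0[2]*10])+d+np.array([[0,0,0],[1,0,0],[0,1,0],[0,0,1.]]),xatol=.005,fatol=1e-4)) for d in([0,0,0],[.5,-.5,-1])),key=lambda r:r.fun)
  File "fit.py", line 25, in <genexpr>
    best=min((minimize(cost,np.array([p0[0]*100,p0[1]*100,p0[2]*10])+d,method="Nelder-Mead",options=dict(initial_simplex=np.array([p0[0]*100,p0[1]*100,p0[2]*10])+d+np.array([[0,0,0],[1,0,0],[0,1,0],[0,0,1.]]),xatol=.005,fatol=1e-4)) for d in([0,0,0],[.5,-.5,-1])),key=lambda r:r.fun)
              ~~~~~~~~^^^^^^^^^^^^^^^^^^^^^^^^^^^^^^^^^^^^^^^^^^^^^^^^^^^^^^^^^^^^^^^^^^^^^^^^^^^^^^^^^^^^^^^^^^^^^^^^^^^^^^^^^^^^^^^^^^^^^^^^^^^^^^^^^^^^^^^^^^^^^^^^^^^^^^^^^^^^^^^^^^^^^^^^^^^^^^^^^^^^^^^^^^^^^^^^^^^^^^^^^^^^^^^^^^
    res = _minimize_neldermead(fun, x0, args, callback, bounds=bounds,
                               **options)
    fxr = func(xr)
    fx = function(np.copy(x), *(wrapper_args + args))
  File "fit.py", line 23, in cost
    s=sil(k,place(parts,[v[0]/100,v[1]/100,v[2]/10],z),np.array(off)); c-= (s&m).sum()/(s|m).sum()
  File "fit.py", line 13, in sil
    for q in parts: cv2.fillConvexPoly(m,np.round(cv2.convexHull(((proj(cam,q)+.5+off)*S).astype(np.float32))*16).astype(np.int32),1,shift=4)
                                                                   ~~~~^^^^^^^
  File "h.py", line 14, in proj
    p=viewer.camera_params(cam); f=240/np.tan(np.radians(p["fov_y"])/2)
ValueError: time passes only in moves, steps and waits
```

Reading the calibration too often was refused, so I'll cache it.

```bash
python3 - <<'E'
s=open("h.py").read()
s=s.replace("def ray(","PAR={c:viewer.camera_params(c) for c in('top','side')}\ndef ray(").replace("p=viewer.camera_params(cam)","p=PAR[cam]")
open("h.py","w").write(s)
E
python3 m1.py
```

```text
jig ['top'] [0.5058 0.1621 1.68  ] 0.976
jig ['side'] [0.5061 0.1619 1.7004] 0.941
jig ['top', 'side'] [0.5055 0.1619 1.6837] 0.957
A ['top'] [ 0.5773 -0.119   2.8888] 0.938
A ['side'] [ 0.5789 -0.1158  2.9379] 0.815
A ['top', 'side'] [ 0.5773 -0.1188  2.8939] 0.864
B ['top'] [ 0.5072 -0.2938  0.3514] 0.888
B ['side'] [ 0.5091 -0.2943  0.3248] 0.898
B ['top', 'side'] [ 0.5076 -0.2941  0.3392] 0.883
1.6
```

View pics/fit_top.png

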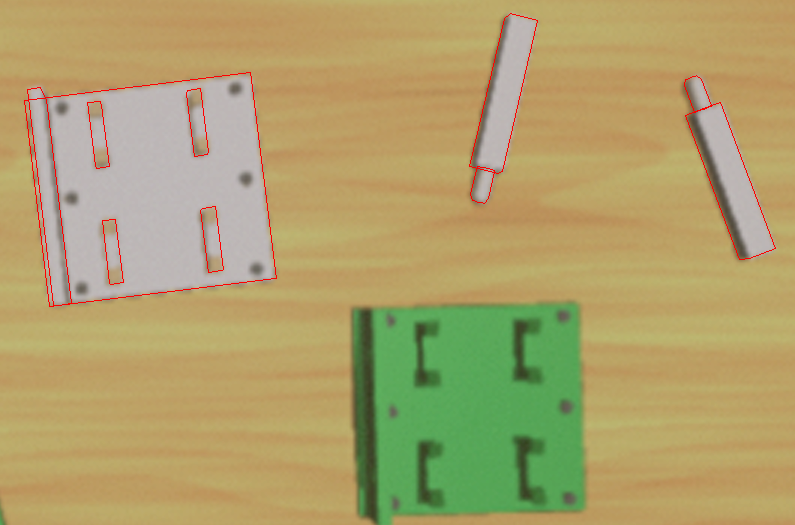

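View pics/fit_side.png

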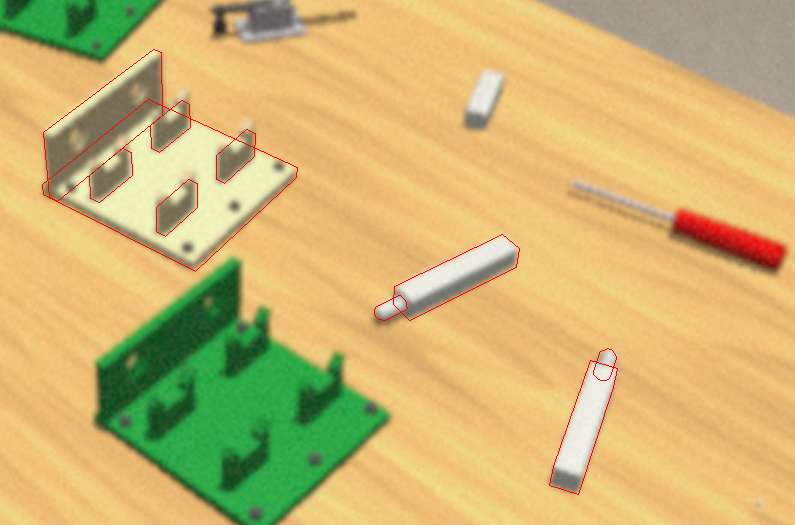

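The red fits lie on the cream jig (left in the top crop, about (150,190)) and on both spigoted bars at (505,110) and (730,165). So jig ≈ (0.506, 0.162) with yaw 1.683, plate towards +y. The sizes agree with the ones given. Now a helper turns targets into tool-axis shifts.

```bash
cat > go.py <<'E'
# usage: go.py x y z psi  -> spin (deg) then shift along tool axes after the spin, from the measured pose
import sys; from h import *
x,y,z,psi=map(float,sys.argv[1:5]); s=get_state(); r=R.from_quat(s["tcp_rot"]); m=r.as_matrix()
cur=np.arctan2(m[1,1],m[0,1]); spin=-np.degrees((psi-cur+np.pi)%(2*np.pi)-np.pi)
d=(r*R.from_euler("z",spin,degrees=True)).inv().apply(np.array([x,y,z])-s["eef_pos"])
n=int(np.ceil(np.linalg.norm(d)/.040)); print("t",round(s["time"],2),"z-axis",m[:,2].round(4),"spin",spin.round(2),"d mm",(d*1e3).round(1),"n",n,"per",(d/max(n,1)*1e3).round(1))
E
python3 go.py .5776 -.1186 .120 1.321
```

```text
t 1.6 z-axis [-0. -0. -1.] spin -11.63 d mm [-452.9 -633.3  111.3] n 20 per [-22.6 -31.7   5.6]
```

```bash
python3 -m handwheel '[[[0.07,0,0,0,-5.8],[0.07,0,0,0,-5.83],[0.07,-0.022,-0.031,0.005,0],[0.07,-0.022,-0.031,0.005,0],[0.07,-0.022,-0.031,0.005,0],[0.07,-0.022,-0.031,0.005,0],[0.07,-0.022,-0.031,0.005,0],[0.07,-0.022,-0.031,0.005,0],[0.07,-0.022,-0.031,0.005,0],[0.07,-0.022,-0.031,0.005,0],[0.07,-0.022,-0.031,0.005,0],[0.07,-0.022,-0.031,0.005,0]]]' 40
python3 -m handwheel '[[[0.07,-0.022,-0.031,0.005,0],[0.07,-0.022,-0.031,0.005,0],[0.07,-0.022,-0.031,0.005,0],[0.07,-0.022,-0.031,0.005,0],[0.07,-0.022,-0.031,0.005,0],[0.07,-0.022,-0.031,0.005,0],[0.07,-0.022,-0.031,0.005,0],[0.07,-0.022,-0.031,0.005,0],[0.07,-0.022,-0.031,0.005,0],[0.07,-0.01,-0.015,0.005,0],[0.07,0,0,0,0],[0.07,0,0,0,0]]]'
python3 go.py .5776 -.1186 .120 1.321
```

```text
time: 2.6
eef_pos: [0.4322, 0.2505, 0.1815]
tcp_rot: [0.124, 0.992, 0.0, 0.0]
contact_force: [0.5, 0.5, -0.6]
opening: 0.819
finger_force: 0.0
time: 3.6
eef_pos: [0.5605, -0.0848, 0.1309]
tcp_rot: [0.126, 0.992, 0.0, -0.001]
contact_force: [-0.2, 0.0, 0.0]
opening: 0.818
finger_force: 0.0
t 3.6 z-axis [-1.e-03  7.e-04 -1.e+00] spin -0.13 d mm [-24.9 -28.5  10.9] n 1 per [-24.9 -28.5  10.9]
```

```bash
python3 -m handwheel '[[[0.07,-0.0125,-0.0143,0.008,-0.13],[0.07,-0.0125,-0.0143,0.008,0],[0.06,0,0,0.03,0],[0.06,0,0,0.03,0],[0.06,0,0,0.02,0],[0.06,0,0,0.01,0],[0.06,0,0,0,0]]]'; python3 go.py .5776 -.1186 .004 1.321
```

```text
time: 4.18
eef_pos: [0.5757, -0.1159, 0.0228]
tcp_rot: [0.123, 0.992, 0.001, -0.003]
contact_force: [-0.6, -0.7, -0.8]
opening: 0.704
finger_force: 0.0
t 4.18 z-axis [-0.0052  0.0022 -1.    ] spin 0.21 d mm [-2.6 -2.2 18.8] n 1 per [-2.6 -2.2 18.8]
```

```bash
python3 -m handwheel '[[[0.06,-0.001,-0.001,0.01,0],[0.06,0,0,0.0075,0],[0.06,0,0,0,0],[0.01,0,0,0,0],[0.01,0,0,0,0],[0.01,0,0,0,0],[0.01,0,0,0,0],[0.01,0,0,0,0]]]' 50; python3 go.py .5776 -.1186 .12 1.321
```

```text
time: 4.85
eef_pos: [0.5794, -0.1196, 0.0089]
tcp_rot: [0.124, 0.992, -0.0, 0.001]
contact_force: [-0.4, -0.3, 2.6]
opening: 0.242
finger_force: 52.4
t 4.85 z-axis [ 1.9e-03 -8.0e-04 -1.0e+00] spin 0.12 d mm [   1.8    0.4 -111.1] n 3 per [  0.6   0.1 -37. ]
```

```bash
python3 -m handwheel '[[[0.01,0,0,-0.03,0],[0.01,0,0,-0.037,0],[0.01,0,0,-0.037,0],[0.01,0,0,0,7],[0.01,0,0,0,7],[0.01,0,0,0,7],[0.01,0,0,0,7],[0.01,0,0,0,7],[0.01,0,0,0,7],[0.01,0,0,0,7],[0.01,0,0,0,7],[0.01,0,0,0,7]]]'; python3 go.py .5534 .1402 .11 .1127
```

```text
time: 5.85
eef_pos: [0.578, -0.119, 0.1111]
tcp_rot: [0.626, 0.78, -0.0, -0.001]
contact_force: [-0.2, -0.7, -1.3]
opening: 0.236
finger_force: 51.8
t 5.85 z-axis [-1.3e-03  5.0e-04 -1.0e+00] spin 6.01 d mm [260.3   4.8   1.3] n 7 per [37.2  0.7  0.2]
```

```bash
python3 -m handwheel '[[[0.01,0,0,0,6],[0.01,0.037,0.0007,0,0],[0.01,0.037,0.0007,0,0],[0.01,0.037,0.0007,0,0],[0.01,0.037,0.0007,0,0],[0.01,0.037,0.0007,0,0],[0.01,0.037,0.0007,0,0],[0.01,0.037,0.0006,0,0],[0.01,0,0,0,0],[0.01,0,0,0,0],[0.01,0,0,0,0],[0.01,0,0,0,0]]]'; python3 go.py .5534 .1402 .11 .1127
cat > chk.py <<'E'
import sys; from fit import *
# fit the held bar (free x,y,yaw; z from TCP) in the frame of the jig
z=float(sys.argv[1]); bx,by=float(sys.argv[2]),float(sys.argv[3]); J=np.array([.5057,.1619,1.6835])
im=viewer.read_camera("top"); im2=viewer.read_camera("side")
Rz=R.from_euler("z",J[2]); w=Rz.apply([bx,by,0])+[J[0],J[1],0]
for cams in(["top"],["side"]):
    mm={}
    for c in cams:
        m=mask(c,"bar1",proj(c,[w[0],w[1],z])[0])
        if m is not None: mm[c]=m
    if not mm: print(cams,"no mask"); continue
    p,s=fit(BAR,z,[w[0],w[1],J[2]],mm)
    q=Rz.inv().apply([p[0]-J[0],p[1]-J[1],0]); print(cams,"in jig mm",(q[:2]*1e3).round(1),"dyaw",round(p[2]-J[2],3),"iou",round(s,3))
S2=3; out=[]
for c,i,(x,y) in(("top",im,(262,165)),("side",im2,(262,175))):
    b=cv2.convertScaleAbs(cv2.resize(i,None,fx=S2,fy=S2,interpolation=cv2.INTER_CUBIC),alpha=1.6)
    P=place(BAR,[w[0],w[1],J[2]],z)+place(JIG,J,0)
    for q in P: cv2.polylines(b,[cv2.convexHull(((proj(c,q)+.5)*S2).astype(np.float32)).astype(int)],True,(0,0,255),1)
    out.append(b[y*S2:(y+110)*S2,x*S2:(x+130)*S2])
cv2.imwrite(sys.argv[4],np.hstack(out))
E
python3 chk.py .112 -.025 -.045 pics/c1.png
```

```text
time: 6.85
eef_pos: [0.5526, 0.1375, 0.1115]
tcp_rot: [0.664, 0.748, -0.0, -0.0]
contact_force: [-0.3, -1.4, -2.2]
opening: 0.241
finger_force: 51.8
t 6.85 z-axis [-5.e-04 -4.e-04 -1.e+00] spin 0.29 d mm [2.6 1.1 1.5] n 1 per [2.6 1.1 1.5]
['top'] no mask
['side'] in jig mm [-23.7 -43.4] dyaw -0.028 iou 0.61
```

View pics/c1.png

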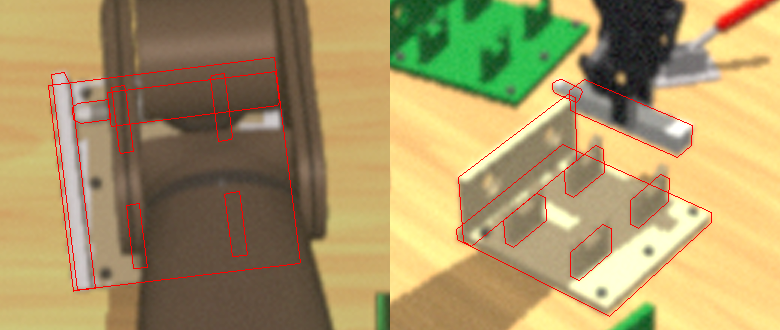

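The left crop shows the arm hiding most of the top view, with the spigot at about (95,110). In the right crop the held bar is level and lies on the predicted outline above row b. I'll lower it into the flare.

```bash
python3 -m handwheel '[[[0.01,0.0026,0.0011,0.02,0.25],[0.01,0,0,0.02,0],[0.01,0,0,0.01,0],[0.01,0,0,0,0],[0.01,0,0,0,0],[0.01,0,0,0,0]]]'; python3 go.py .5534 .1402 .0489 .1127
```

```text
time: 7.55
eef_pos: [0.5542, 0.1411, 0.0628]
tcp_rot: [0.666, 0.746, 0.001, 0.001]
contact_force: [-0.2, 0.6, -0.7]
opening: 0.243
finger_force: 51.8
t 7.55 z-axis [ 1.6e-03  1.0e-04 -1.0e+00] spin 0.09 d mm [-0.8 -0.9 13.9] n 1 per [-0.8 -0.9 13.9]
```

```bash
python3 -m handwheel '[[[0.01,-0.0005,-0.0005,0.005,0],[0.01,0,0,0.003,0],[0.01,0,0,0.002,0],[0.01,0,0,0,0],[0.01,0,0,0,0]]]'; python3 go.py .5534 .1402 .0489 .1127
```

```text
time: 7.97
eef_pos: [0.5531, 0.1408, 0.0519]
tcp_rot: [0.665, 0.746, 0.0, 0.0]
contact_force: [0.4, 0.1, -2.1]
opening: 0.24
finger_force: 51.8
t 7.97 z-axis [ 8.e-04  1.e-04 -1.e+00] spin 0.12 d mm [-0.6  0.3  3. ] n 1 per [-0.6  0.3  3. ]
```

The bar is in the slots with no side force. I'll seat it and slide it.

```bash
python3 -m handwheel '[[[0.01,0,0,0.002,0],[0.01,0,0,0.0005,0],[0.01,0,0,0,0],[0.01,0.004,0,0,0],[0.01,0.005,0,0,0],[0.01,0.005,0,0,0],[0.01,0,0,0,0]]]'; python3 go.py .5498 .1720 .0489 .1127
```

```text
time: 8.55
eef_pos: [0.5512, 0.1557, 0.0493]
tcp_rot: [0.665, 0.747, 0.0, -0.0]
contact_force: [-0.3, -0.1, -0.7]
opening: 0.241
finger_force: 51.9
t 8.55 z-axis [-0.e+00  3.e-04 -1.e+00] spin 0.17 d mm [16.3  0.5  0.4] n 1 per [16.3  0.5  0.4]
```

```bash
python3 -m handwheel '[[[0.01,0.005,0,0,0],[0.01,0.005,0,0,0],[0.01,0.003,0,0,0],[0.01,0.002,0,0,0],[0.01,0.001,0,0,0],[0.01,0,0,0,0]]]'; python3 go.py .5498 .1720 .0489 .1127
```

```text
time: 9.05
eef_pos: [0.5499, 0.1679, 0.0495]
tcp_rot: [0.665, 0.747, -0.002, 0.002]
contact_force: [-0.1, -9.5, 0.1]
opening: 0.245
finger_force: 52.0
t 9.05 z-axis [-1.0e-04 -6.1e-03 -1.0e+00] spin 0.24 d mm [4.  0.4 0.6] n 1 per [4.  0.4 0.6]
```

```bash
python3 -m handwheel '[[[0.01,0.001,0,0,0],[0.01,0.001,0,0,0],[0.01,0,0,0,0],[0.01,0,0,0,0]]]'; python3 - <<'E'
from h import *
cv2.imwrite("pics/a.png",cv2.convertScaleAbs(cv2.resize(viewer.read_camera("side")[150:290,240:420],None,fx=4,fy=4,interpolation=cv2.INTER_CUBIC),alpha=1.5))
E
```

```text
time: 9.38
eef_pos: [0.5499, 0.168, 0.0496]
tcp_rot: [0.664, 0.747, -0.004, 0.003]
contact_force: [-0.5, -14.8, 0.5]
opening: 0.239
finger_force: 52.1
```

View pics/a.png

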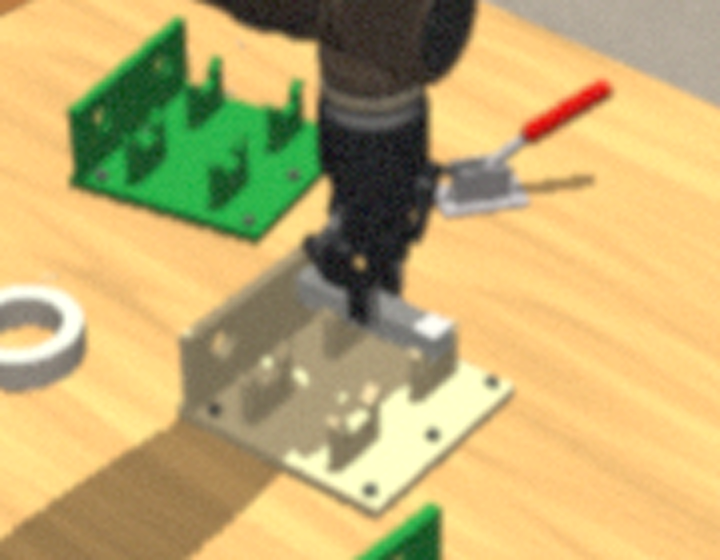

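The side crop shows bar A in row b, its shoulder against the plate at about (305,285). I'll release, lift and turn for bar B.

```bash
python3 -m handwheel '[[[0.045,0,0,0,0],[0.045,0,0,0,0],[0.045,0,0,0,0],[0.045,0,0,0,0],[0.045,0,0,-0.02,0],[0.045,0,0,-0.035,0],[0.055,0,0,-0.03,0],[0.06,-0.04,0,0,0],[0.06,-0.04,0,0,0],[0.06,-0.04,0,0,0],[0.06,-0.04,0,0,0],[0.06,-0.04,0,0,0]]]'
python3 -m handwheel '[[[0.06,0,0,0,7],[0.06,0,0,0,7],[0.06,0,0,0,7],[0.06,0,0,0,7],[0.06,0,0,0,7],[0.06,0,0,0,7],[0.06,0,0,0,7],[0.06,0,0,0,7],[0.06,0,0,0,7],[0.06,0,0,0,7],[0.06,0,0,0,7]]]'
python3 go.py .5075 -.294 .08 -1.229
```

```text
time: 10.43
eef_pos: [0.5723, -0.0272, 0.1347]
tcp_rot: [0.665, 0.747, 0.0, 0.0]
contact_force: [0.7, 0.6, 0.4]
opening: 0.703
finger_force: 0.0
time: 11.35
eef_pos: [0.5723, -0.0255, 0.1344]
tcp_rot: [0.986, 0.167, 0.0, -0.0]
contact_force: [-0.9, 0.9, -0.3]
opening: 0.703
finger_force: 0.0
t 11.35 z-axis [ 3.e-04  2.e-04 -1.e+00] spin -0.32 d mm [-151.   231.2   54.3] n 8 per [-18.9  28.9   6.8]
```

```bash
python3 -m handwheel '[[[0.06,-0.019,0.029,0.005,0],[0.06,-0.019,0.029,0.005,0],[0.06,-0.019,0.029,0.005,0],[0.06,-0.019,0.029,0.005,0],[0.06,-0.019,0.029,0.005,0],[0.06,-0.019,0.029,0.005,0],[0.06,-0.019,0.029,0.005,0],[0.06,-0.018,0.028,0.005,0],[0.06,0,0,0,0],[0.06,0,0,0,0],[0.06,0,0,0,0],[0.06,0,0,0,0]]]'
python3 go.py .5075 -.294 .004 -1.229
python3 - <<'E'
from fit import *
viewer.read_camera("top"); viewer.read_camera("side"); J=np.array([.5057,.1619,1.6835]); Rz=R.from_euler("z",J[2]); w=Rz.apply([.005,-.045,0])+[J[0],J[1],0]
for c in("top","side"):
    m=mask(c,"bar1",proj(c,[w[0],w[1],.051])[0])
    if m is None: print(c,"none"); continue
    p,s=fit(BAR[:1],.051,[w[0],w[1],J[2]],{c:m}); print(c,(Rz.inv().apply([p[0]-J[0],p[1]-J[1],0])*1e3).round(1),p[2]-J[2],s)
E
```

```text
time: 12.35
eef_pos: [0.5077, -0.2931, 0.0944]
tcp_rot: [0.985, 0.171, 0.0, -0.0]
contact_force: [-0.0, -1.0, 0.2]
opening: 0.703
finger_force: 0.0
t 12.35 z-axis [ 1.e-04  4.e-04 -1.e+00] spin 0.07 d mm [-0.5  0.9 90.4] n 3 per [-0.2  0.3 30.1]
top [  4.4 -46.6   0. ] -0.0023600355008230878 0.8838933281987099
side [  4.7 -43.8   0. ] 0.016163747604437617 0.8981493988923409
```

```bash
python3 -m handwheel '[[[0.06,-0.0005,0.0009,0.03,0],[0.06,0,0,0.03,0],[0.06,0,0,0.02,0],[0.06,0,0,0.0085,0],[0.06,0,0,0,0],[0.06,0,0,0,0],[0.01,0,0,0,0],[0.01,0,0,0,0],[0.01,0,0,0,0],[0.01,0,0,0,0],[0.01,0,0,0,0],[0.01,0,0,0,0]]]' 50; python3 go.py .5075 -.294 .1149 -1.229
```

```text
time: 13.55
eef_pos: [0.5082, -0.2964, 0.0077]
tcp_rot: [0.985, 0.17, 0.001, 0.001]
contact_force: [-1.4, 0.3, 5.8]
opening: 0.243
finger_force: 52.4
t 13.55 z-axis [ 0.0025 -0.0021 -1.    ] spin -0.02 d mm [   0.3   -2.2 -107.3] n 3 per [  0.1  -0.7 -35.8]
```

```bash
python3 -m handwheel '[[[0.01,0,0,-0.03,0],[0.01,0,0,-0.04,0],[0.01,0,0,-0.04,0],[0.01,0,0,0,-7],[0.01,0,0,0,-7],[0.01,0,0,0,-7],[0.01,0,0,0,-7],[0.01,0,0,0,-7],[0.01,0,0,0,-7],[0.01,0,0,0,-7],[0.01,0,0,0,-7],[0.01,0,0,0,-7]]]'; python3 -m handwheel '[[[0.01,0,0,0,-7],[0.01,0,0,0,-6.9],[0.01,0,0,0,0],[0.01,0,0,0,0]]]'; python3 go.py .4638 .1320 .11 .1127
```

```text
time: 14.55
eef_pos: [0.5065, -0.2949, 0.115]
tcp_rot: [0.749, 0.662, -0.0, -0.001]
contact_force: [0.4, -0.3, -1.5]
opening: 0.243
finger_force: 51.5
time: 14.88
eef_pos: [0.5066, -0.2951, 0.1152]
tcp_rot: [0.667, 0.745, -0.0, -0.001]
contact_force: [0.3, -0.1, -1.4]
opening: 0.245
finger_force: 51.5
t 14.88 z-axis [-9.e-04  8.e-04 -1.e+00] spin -0.17 d mm [429.2   5.5   5.6] n 11 per [39.   0.5  0.5]
```

```bash
python3 -m handwheel '[[[0.01,0.039,0.0005,0,0],[0.01,0.039,0.0005,0,0],[0.01,0.039,0.0005,0,0],[0.01,0.039,0.0005,0,0],[0.01,0.039,0.0005,0,0],[0.01,0.039,0.0005,0,0],[0.01,0.039,0.0005,0,0],[0.01,0.039,0.0005,0,0],[0.01,0.039,0.0005,0,0],[0.01,0.039,0.0005,0,0],[0.01,0.036,0.0005,0,0],[0.01,0,0,0,0]]]'; python3 -m handwheel '[[[0.01,0,0,0,0],[0.01,0,0,0,0],[0.01,0,0,0,0],[0.01,0,0,0,0]]]'; python3 go.py .4638 .1320 .0477 .1127;python3 chk.py .1165 -.025 .045 pics/c2.png
```

```text
time: 15.88
eef_pos: [0.463, 0.1335, 0.1158]
tcp_rot: [0.665, 0.747, 0.001, -0.001]
contact_force: [-0.3, -0.7, -0.8]
opening: 0.242
finger_force: 51.5
time: 16.22
eef_pos: [0.4648, 0.1273, 0.1158]
tcp_rot: [0.667, 0.745, -0.0, 0.0]
contact_force: [0.2, 0.1, -1.9]
opening: 0.245
finger_force: 51.5
t 16.22 z-axis [-1.e-04 -2.e-04 -1.e+00] spin -0.15 d mm [ 4.8 -0.5 68.1] n 2 per [ 2.4 -0.2 34. ]
['top'] no mask
['side'] in jig mm [-27.2  42.3] dyaw -0.032 iou 0.54
```

View pics/c2.png

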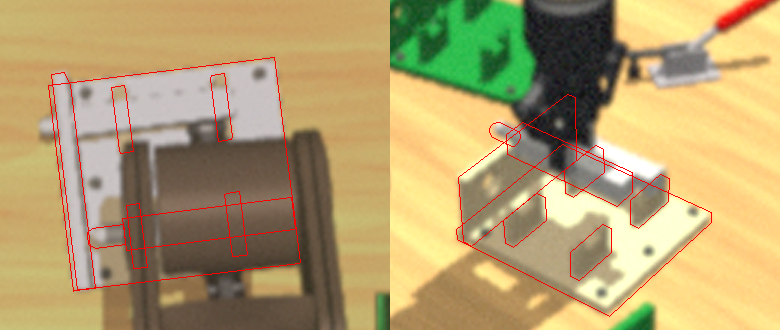

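Bar A's spigot shows outside the plate at (45,130) in the left crop. Bar B's spigot is at (105,235), over row a and on the prediction. Lowering now.

```bash
python3 -m handwheel '[[[0.01,0.0045,-0.0004,0.02,-0.1],[0.01,0,0,0.02,0],[0.01,0,0,0.014,0],[0.01,0,0,0,0],[0.01,0,0,0,0],[0.01,0,0,0,0],[0.01,0,0,0,0]]]'; python3 go.py .4638 .1320 .0477 .1127
```

```text
time: 17.0
eef_pos: [0.4648, 0.1329, 0.0632]
tcp_rot: [0.666, 0.746, 0.001, 0.001]
contact_force: [-0.3, 0.1, -0.7]
opening: 0.239
finger_force: 51.5
t 17.0 z-axis [ 2.6e-03  2.0e-04 -1.0e+00] spin 0.09 d mm [-0.7 -1.2 15.5] n 1 per [-0.7 -1.2 15.5]
```

```bash
python3 -m handwheel '[[[0.01,0,-0.0007,0.005,0],[0.01,0,0,0.003,0],[0.01,0,0,0.002,0],[0.01,0,0,0,0],[0.01,0,0,0,0]]]'; python3 go.py .4638 .1320 .0477 .1127
```

```text
time: 17.42
eef_pos: [0.4628, 0.1328, 0.0516]
tcp_rot: [0.665, 0.746, -0.0, -0.0]
contact_force: [0.7, -0.7, -1.3]
opening: 0.241
finger_force: 51.5
t 17.42 z-axis [-4.e-04 -0.e+00 -1.e+00] spin 0.11 d mm [-0.9  0.9  3.9] n 1 per [-0.9  0.9  3.9]
```

```bash
python3 -m handwheel '[[[0.01,0,0.0007,0.002,0],[0.01,0,0,0.0012,0],[0.01,0,0,0,0],[0.01,0.004,0,0,0],[0.01,0.005,0,0,0],[0.01,0.005,0,0,0],[0.01,0,0,0,0]]]'; python3 go.py .4604 .1618 .0477 .1127
```

```text
time: 18.0
eef_pos: [0.462, 0.1477, 0.0487]
tcp_rot: [0.665, 0.747, 0.0, -0.0]
contact_force: [0.1, 0.3, -1.0]
opening: 0.242
finger_force: 51.5
t 18.0 z-axis [ 2.e-04  3.e-04 -1.e+00] spin 0.16 d mm [14.1  0.   1. ] n 1 per [14.1  0.   1. ]
```

```bash
python3 -m handwheel '[[[0.01,0.005,0,0,0],[0.01,0.005,0,0,0],[0.01,0.003,0,0,0],[0.01,0.002,0,0,0],[0.01,0.001,0,0,0],[0.01,0,0,0,0],[0.01,0,0,0,0]]]'; python3 go.py .4604 .1618 .0477 .1127
```

```text
time: 18.58
eef_pos: [0.4604, 0.1614, 0.0487]
tcp_rot: [0.665, 0.747, -0.001, 0.001]
contact_force: [-0.7, -6.1, 0.3]
opening: 0.242
finger_force: 51.6
t 18.58 z-axis [-1.0e-04 -3.3e-03 -1.0e+00] spin 0.19 d mm [0.4 0.  1. ] n 1 per [0.4 0.  1. ]
```

```bash
python3 -m handwheel '[[[0.01,0.001,0,0,0],[0.01,0.001,0,0,0],[0.01,0,0,0,0]]]'; python3 -m handwheel '[[[0.045,0,0,0,0],[0.045,0,0,0,0],[0.045,0,0,0,0],[0.045,0,0,0,0],[0.045,0,0,-0.02,0],[0.045,0,0,-0.035,0],[0.055,0,0,-0.04,0],[0.06,-0.04,0,0,0],[0.06,-0.04,0,0,0],[0.06,-0.04,0,0,0],[0.06,-0.04,0,0,0],[0.06,-0.04,0,0,0]]]'; python3 -m handwheel '[[[0.06,-0.04,0,0,0],[0.06,-0.04,0,0,0],[0.06,-0.04,0,0,0],[0.06,0,0,0,0],[0.06,0,0,0,0],[0.06,0,0,0,0]]]'
python3 - <<'E'
from fit import *
im=[viewer.read_camera("top"),viewer.read_camera("side")]; J=np.array([.5057,.1619,1.6835]); Rz=R.from_euler("z",J[2])
for y in(.045,-.045):
  w=Rz.apply([.005,y,0])+[J[0],J[1],0]
  for c in("top","side"):
    m=mask(c,"bar1",proj(c,[w[0],w[1],.051])[0])
    if m is None: print(c,"none"); continue
    p,s=fit(BAR[:1],.051,[w[0],w[1],J[2]],{c:m}); print(y,c,(Rz.inv().apply([p[0]-J[0],p[1]-J[1],0])*1e3).round(1),round(p[2]-J[2],3),round(s,3))
f=lambda i,x,y:cv2.convertScaleAbs(cv2.resize(i[y:y+110,x:x+130],None,fx=3,fy=3,interpolation=cv2.INTER_CUBIC),alpha=1.5)
cv2.imwrite("pics/end.png",np.hstack([f(im[0],262,165),f(im[1],262,175)]))
E
```

```text
time: 18.83
eef_pos: [0.4605, 0.1615, 0.0488]
tcp_rot: [0.664, 0.748, -0.003, 0.003]
contact_force: [0.5, -14.3, 0.9]
opening: 0.236
finger_force: 51.7
time: 19.83
eef_pos: [0.4829, -0.0353, 0.1441]
tcp_rot: [0.665, 0.747, 0.0, 0.0]
contact_force: [0.5, -0.2, -0.9]
opening: 0.701
finger_force: 0.0
time: 20.33
eef_pos: [0.4964, -0.1527, 0.1433]
tcp_rot: [0.666, 0.746, 0.0, -0.001]
contact_force: [1.0, 0.8, -0.6]
opening: 0.705
finger_force: 0.0
0.045 top [ 5.6 43.6  0. ] 0.008 0.859
0.045 side [ 5.1 44.2  0. ] -0.002 0.845
-0.045 top [  4.7 -46.1   0. ] 0.0 0.86
-0.045 side [  4.9 -44.    0. ] -0.014 0.921
```

View pics/end.png

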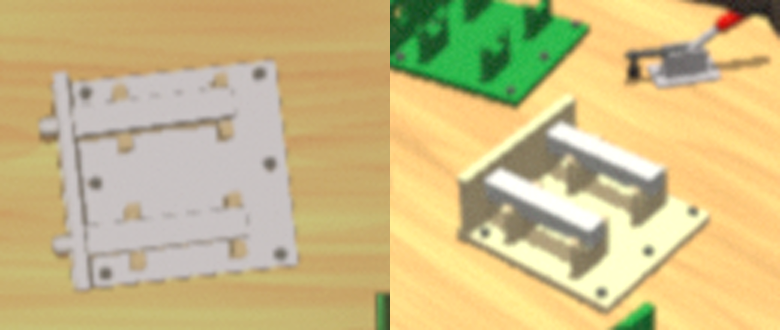

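Both bars lie in their saddles. Their spigots stick out equally beyond the plate, at (47,127) and (62,245) in the left crop. Handing in.

```bash
python3 -c "
from plant import sign_off; print(sign_off())"
```

```text
the job is handed in; nothing more can be done
None
```

Both spigoted bars lie in the cream jig, one per row, spigots through the plate and shoulders against it by camera and contact force; I touched none of the bystanders, handed in at about 21 s, and the sign-off returned no verdict.

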